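# Lay out a wine tasting flight from palest to darkest

### The arm

A 6-joint arm with a two-finger parallel gripper is mounted at the origin on the work surface. World frame = base frame: x ahead of the robot, y to its left, z up, the work surface at z = 0. Lengths are in m, angles in rad, forces in N, time in s.
With the tool pointing down it reaches from about 0.3 to 0.85 m from the base axis. Payload 5.4 kg.
Tool frame: the origin (TCP) lies at the very end of the fingers, on their centre line; the grasp point (between the pads) lies 19 mm behind it; z points along the fingers, y is the line along which they close (so a half turn about z gives the same grasp; the last joint's range is limited). The gripper opens to 85 mm and grips with 20 to 120 N. Pads are 22 mm wide; open, the fingers measure 114 mm over their backs; the gripper's body (76 mm by 85 mm) begins 54 mm behind the grasp point. The pads swing forward as they close: fully open they stand 13 mm farther back than shut.
Start: joints at [-1.439, 0.158, 1.597, -0, 1.386, -0.21], TCP at [0.193, -0.542, 0.231] pointing down, gripper open.
Joint ranges: [-2.91, 2.91], [-0.94, 2.29], [0.18, 2.7], [-1.29, 4.43], [0.17, 2.64], [-3, 3]. Speed limits (rad/s): [2.57, 2.57, 3.14, 3.14, 3.14, 3.14].

### API

Orientations are given as [roll, pitch, yaw] about the fixed x, y, z axes, in that order (R = Rz(yaw) Ry(pitch) Rx(roll)).
In Python, from cell import r gives the robot as it stands.
- The arm moves only by the shell command python3 -m pendant 'ROWS' [FORCE]. ROWS is a JSON object of lists of equal length, an entry for each row: "travel": the shift along the world's x, y, z in units of 120 mm (1.0 is 120 mm), a list of three; "rotation": the turn, a rotation vector about the world's x, y, z in units of 2 rad (1.0 is 2 rad), a list of three; "hand": the finger opening in mm, from 0 to 85.4. A call has 1 to 8 rows; each row is the pose to reach, as a shift and turn from the pose commanded when the call began; what a row does not reach only later rows make up. A row lasts 1/10 s, in which the tool goes at most 50 mm and 8.59 degrees, less where a joint would pass 70% of its speed; a pose out of reach is approached as far as the arm can. A call with a number of a shift or a turn outside -1 to 1 is refused whole. A call with a gripper value outside its range is refused whole. The fingers move at their own pace and stop on an object; FORCE is the grip in N (left out, the last holds). Time passes only in rows, so rows that repeat a pose let the fingers close. It gives the time, the measured TCP pose, the force, the opening and the grip force at its end, in the units of the state.
- r.read_state(): the state, without advancing time (a new reading comes with each control period).
- r.camera(name): name is "side" or "top"; returns a dict with "pixels" (420x560x3 uint8, red, green, blue), "fx", "fy", "cx", "cy" (pixels), "xyz" and "attitude" of the camera in the world. Camera axes: x right, y down, z forward; pixel columns grow to the right and rows downward; lengths in m; the calibration is good to about 2 mm. A picture is of the moment at which its call begins. There is no depth.
- r.sign_off(): hands the job in; it is judged then, once.
Trained networks look in the newest picture that a camera, given by its name, has taken for a name from the list of things; names that differ only in an ending like _2 or _b are one class to them, and where a whole thing is asked for, a point or a joint stands for the part that bears it (a point fixed in the world has none). Each returns a list of dicts, best first, with "p" (0 to 1); they miss things now and then, are a little off and sometimes report something else, mostly with a low value. They report only what shows in the picture. A call takes as long as a camera call. They do not tell look-alikes from the thing itself.
- r.cut_out(camera, name): "mask" (420x560 bool, what is visible of it) and "position" ([column, row] in pixels, amid what is visible of it).
- r.mark_of(camera, name): "position" ([column, row] in pixels: a listed point, or the origin of a listed thing).
The state is a dict: "t": time; "joint_pos": joint angles; "qd": joint speeds; "joint_torque": joint torques, N m; "ee_pos": TCP position; "tool_rot": TCP orientation; "force": force on the tool from outside, world axes, zero at the start; "wrist_torque": the same for the moment, N m; "grip_width": opening from 0.0 (shut) to 1.0 (fully open); "grasp_force": force on a finger pad.
Only numpy, scipy, OpenCV 4.12 (cv2) and the standard library are available. Lean on these libraries where they do the work, as an engineer would, in place of code of your own. Each camera call takes 0.05 s, during which the arm holds its last target. There are 200 camera calls.

### The job

Lay out the tasting flight on the flight board: stand the four sample bottles on the four slate coasters, one on each and well centred, in order of the colour of the wine, with the palest next to the tasting glass and the darkest next to the black spit cup. Keep the bottles upright and set them down gently without dropping them, and leave the glass and the spit cup where they stand.

Things in the scene. Friction and masses are not known exactly. Their poses are not given: they have to be found in the camera images.
- white_mid (a point): centre (half-way up, on the axis, z up) of the sample bottle of pale straw-yellow wine, upright on the rubber runner. All four alike: 120 mm tall, 0.2 kg; round glass body 50 mm across up to 66 mm above its foot, shoulder to 83 mm, then a bare-metal screw cap 26 mm across up to 120 mm: grip the cap from above, its middle is 42 mm above this point, the foot 60 mm below
- rose_mid (a point): centre (half-way up, on the axis, z up) of the sample bottle of salmon-pink rose wine, upright on the rubber runner. All four alike: 120 mm tall, 0.2 kg; round glass body 50 mm across up to 66 mm above its foot, shoulder to 83 mm, then a bare-metal screw cap 26 mm across up to 120 mm: grip the cap from above, its middle is 42 mm above this point, the foot 60 mm below
- red_mid (a point): centre (half-way up, on the axis, z up) of the sample bottle of clear cherry-red wine, upright on the rubber runner. All four alike: 120 mm tall, 0.2 kg; round glass body 50 mm across up to 66 mm above its foot, shoulder to 83 mm, then a bare-metal screw cap 26 mm across up to 120 mm: grip the cap from above, its middle is 42 mm above this point, the foot 60 mm below
- inky_mid (a point): centre (half-way up, on the axis, z up) of the sample bottle of very dark, almost black purple wine, upright on the rubber runner. All four alike: 120 mm tall, 0.2 kg; round glass body 50 mm across up to 66 mm above its foot, shoulder to 83 mm, then a bare-metal screw cap 26 mm across up to 120 mm: grip the cap from above, its middle is 42 mm above this point, the foot 60 mm below
- coaster_a_top (a point): centre of the top face, z up, of one of four identical flat dark-slate discs, 74 mm across, 5 mm thick, fixed in a straight row, 80 mm apart from centre to centre, on the dark wooden flight board (18 mm thick; disc tops 23 mm above the counter). Which letter lies where in the row differs every time
- coaster_b_top (a point): centre of the top face, z up, of one of four identical flat dark-slate discs, 74 mm across, 5 mm thick, fixed in a straight row, 80 mm apart from centre to centre, on the dark wooden flight board (18 mm thick; disc tops 23 mm above the counter). Which letter lies where in the row differs every time
- coaster_c_top (a point): centre of the top face, z up, of one of four identical flat dark-slate discs, 74 mm across, 5 mm thick, fixed in a straight row, 80 mm apart from centre to centre, on the dark wooden flight board (18 mm thick; disc tops 23 mm above the counter). Which letter lies where in the row differs every time
- coaster_d_top (a point): centre of the top face, z up, of one of four identical flat dark-slate discs, 74 mm across, 5 mm thick, fixed in a straight row, 80 mm apart from centre to centre, on the dark wooden flight board (18 mm thick; disc tops 23 mm above the counter). Which letter lies where in the row differs every time
- glass: the clear stemless tasting glass that stands on the flight board just beyond one end of the row of coasters, about 100 mm from the centre of the end coaster; 68 mm across the rim, 90 mm tall; origin at the centre of its foot. Which end it stands at is different every time.
- spit_cup: the black plastic spit cup that stands on the flight board just beyond the other end of the row of coasters, about 100 mm from the centre of the end coaster; 72 mm across the rim, 100 mm tall; origin at the centre of its foot.
There are look-alikes about, which are no part of the job. Leave any green or turquoise look-alike of the part that bears red_mid alone.

How it is judged:
At the end, for the whole second after the job is handed in: From glass to spit cup stand the straw-yellow, salmon-pink, cherry-red and darkest bottle, one per coaster, upright within 0.1 rad, at rest, axis within 12 mm of the coaster's centre, foot on it; glass and spit cup upright, within 20 mm of their places ((horizontal distance between white_mid and coaster_a_top below 0.012 m or horizontal distance between white_mid and coaster_b_top below 0.012 m or horizontal distance between white_mid and coaster_c_top below 0.012 m or horizontal distance between white_mid and coaster_d_top below 0.012 m) and horizontal distance between white_mid and glass between 0.06 and 0.14 m and height (world z) of white_mid between 0.075 and 0.091 m and angle between each of white_mid, rose_mid, red_mid, inky_mid, glass, spit_cup's own z axis and vertical below 0.1 rad and linear speed of each of white, rose, red, inky below 0.02 m/s and (horizontal distance between rose_mid and coaster_a_top below 0.012 m or horizontal distance between rose_mid and coaster_b_top below 0.012 m or horizontal distance between rose_mid and coaster_c_top below 0.012 m or horizontal distance between rose_mid and coaster_d_top below 0.012 m) and horizontal distance between rose_mid and glass between 0.14 and 0.22 m and height (world z) of rose_mid between 0.075 and 0.091 m and (horizontal distance between red_mid and coaster_a_top below 0.012 m or horizontal distance between red_mid and coaster_b_top below 0.012 m or horizontal distance between red_mid and coaster_c_top below 0.012 m or horizontal distance between red_mid and coaster_d_top below 0.012 m) and horizontal distance between red_mid and glass between 0.22 and 0.3 m and height (world z) of red_mid between 0.075 and 0.091 m and (horizontal distance between inky_mid and coaster_a_top below 0.012 m or horizontal distance between inky_mid and coaster_b_top below 0.012 m or horizontal distance between inky_mid and coaster_c_top below 0.012 m or horizontal distance between inky_mid and coaster_d_top below 0.012 m) and horizontal distance between inky_mid and glass between 0.3 and 0.38 m and height (world z) of inky_mid between 0.075 and 0.091 m and distance of each of glass, spit_cup from where it was at the start of the episode below 0.02 m); the robot touches nothing.
It fails at once if a sample bottle is tipped over (angle between any of white_mid, rose_mid, red_mid, inky_mid's own z axis and vertical above 0.8 rad).
It fails at once if the tasting glass or the spit cup is pushed away or knocked over (distance of any of glass, spit_cup from where it was at the start of the episode above 0.03 m or angle between any of glass, spit_cup's own z axis and vertical above 0.5 rad).
It fails at once if a sample bottle is dropped: it falls faster than 0.6 m/s with no finger on it (about 20 mm of free fall) ((linear speed of white above 0.6 m/s and contact force between white and the fingers below 0.1 N) or (linear speed of rose above 0.6 m/s and contact force between rose and the fingers below 0.1 N) or (linear speed of red above 0.6 m/s and contact force between red and the fingers below 0.1 N) or (linear speed of inky above 0.6 m/s and contact force between inky and the fingers below 0.1 N)).
It also fails if it takes over 109 s, if anything falls off the work surface, if the arm or the gripper's body presses on something with over 40 N, if the wrist force passes 120 N, or if a joint passes its speed limit or range.

## Working session

There is one attempt and no reset: what is moved stays moved. The work goes in short steps, Python scripts to look and compute and a shell command to move; the robot and the scene stay as the last step left them, time stands still between calls to the robot, and variables do not carry over. Pictures are saved under pics/ and viewed, at most 14 in all, crops included, and the job is handed in when it is done.

```bash
mkdir -p pics; ls; cat > h.py <<'E'
from cell import r
import cv2, numpy as np
from scipy.spatial.transform import Rotation as R
def pic(n,f):
    c=r.camera(n); cv2.imwrite('pics/'+f,cv2.cvtColor(c['pixels'],cv2.COLOR_RGB2BGR)); return c
def rot(c):
    a=np.array(c['attitude'],float)
    return a if a.shape==(3,3) else R.from_euler('xyz',a).as_matrix()
def hit(c,p,z):
    d=rot(c)@np.array([(p[0]-c['cx'])/c['fx'],(p[1]-c['cy'])/c['fy'],1]); o=np.array(c['xyz'])
    return o+d*(z-o[2])/d[2]
def proj(c,X):
    q=rot(c).T@(np.array(X)-c['xyz']); return np.array([c['fx']*q[0]/q[2]+c['cx'],c['fy']*q[1]/q[2]+c['cy']])
E
python3 - <<'E'
from h import *
for n in('top','side'):
    c=pic(n,n+'0.png'); print(n,c['xyz'],c['attitude'],c['fx'],c['cx'],c['cy'])
    for k,z in dict(white_mid=.06,rose_mid=.06,red_mid=.06,inky_mid=.06,coaster_a_top=.023,glass=.018,spit_cup=.018).items():
        for m in r.mark_of(n,k): print(k,round(m['p'],2),np.round(m['position'],1),np.round(hit(c,m['position'],z),3))
print(r.read_state())
E
```

```text
pics
top [ 0.34729992 -0.00486043  0.73935089] [-2.97413268 -0.01518536 -1.55607343] 398.9478478280336 278.39964674956383 211.32334914668672
white_mid 0.56 [182.9 212. ] [0.458 0.151 0.06 ]
rose_mid 0.7 [130.7 209.4] [0.461 0.24  0.06 ]
rose_mid 0.51 [234.9 121.4] [0.624 0.067 0.06 ]
red_mid 0.77 [376.4 305.4] [ 0.306 -0.179  0.06 ]
red_mid 0.68 [293.6 208.3] [ 0.468 -0.04   0.06 ]
inky_mid 0.86 [341.9 216. ] [ 0.456 -0.123  0.06 ]
coaster_a_top 0.7 [185.9 117.4] [0.646 0.163 0.023]
coaster_a_top 0.42 [276.7 121.1] [ 0.642 -0.008  0.023]
glass 0.93 [365.3 129.8] [ 0.63  -0.177  0.018]
spit_cup 0.6 [141.7 112. ] [0.657 0.249 0.018]
side [ 0.41610987 -0.65395315  0.44676419] [-2.05202791  0.0138441  -0.09688434] 453.9101104433109 280.9778120104565 208.81481230045358
white_mid 0.88 [264.8 189.2] [0.458 0.173 0.06 ]
rose_mid 0.68 [262.4 172.3] [0.459 0.26  0.06 ]
red_mid 0.96 [189.8 268.9] [ 0.33 -0.09  0.06]
red_mid 0.75 [170.4 309.2] [ 0.312 -0.179  0.06 ]
red_mid 0.61 [277.7 242.5] [ 0.466 -0.032  0.06 ]
inky_mid 0.95 [276.1 275. ] [ 0.456 -0.12   0.06 ]
glass 0.67 [401.6 315. ] [ 0.626 -0.177  0.018]
spit_cup 0.67 [348.9 184.8] [0.653 0.262 0.018]
{'t': 0.8, 'joint_pos': array([-1.43907558e+00,  1.58386686e-01,  1.59695242e+00,  2.02163203e-05,
        1.38619802e+00, -2.10122951e-01]), 'qd': array([-0.00135109, -0.00059271,  0.00048246,  0.00012465,  0.00015722,
       -0.00029473]), 'joint_torque': array([ 6.85465820e-04, -3.95979381e+01, -3.31685543e+01, -3.19649607e-04,
        5.98055612e-04, -2.12579232e-05]), 'ee_pos': array([ 0.19272865, -0.5417462 ,  0.2313305 ]), 'tool_rot': array([ 3.14153420e+00, -7.85306406e-06,  3.41839986e-01]), 'force': array([-0.12689222, -0.50005361,  0.17756949]), 'wrist_torque': array([ 0.02437162, -0.01019316, -0.04157206]), 'grasp_force': 0.0, 'grip_width': 0.998568861088083}
```

View pics/top0.png

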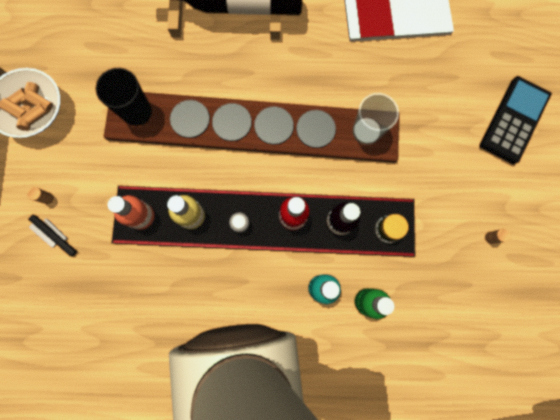

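View pics/side0.png

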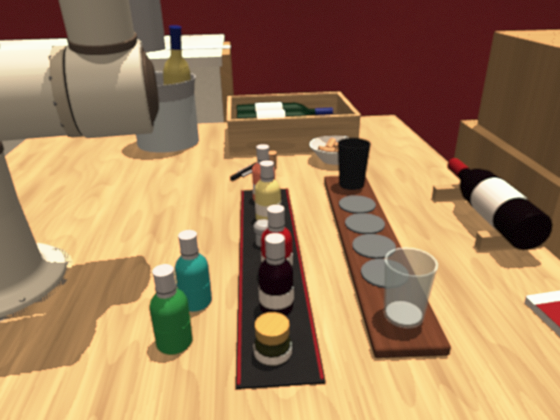

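The top view shows the spit cup at (122,95), coasters at (189,119), (232,122), (274,125) and (316,129), and the glass at (375,120) on the right.

Candidates:
- **Rose:** (130,209)
- **Straw:** (185,210)
- **Red:** (294,210)
- **Inky:** (344,216)
- **Not wanted:** turquoise (325,289), green (375,304), and the jars at (239,222) and (393,228)

Next I'll measure the caps and coasters and make the crop check.

```bash
python3 - <<'E'
from h import *
c=r.camera('top'); im=c['pixels']; hsv=cv2.cvtColor(im,cv2.COLOR_RGB2HSV)
def blob(mask,seed,rad):
    n,l,s,ce=cv2.connectedComponentsWithStats(mask.astype(np.uint8))
    m=[i for i in range(1,n) if np.hypot(*(ce[i]-seed))<rad and s[i,4]>30]
    return [(np.round(ce[i],1),s[i]) for i in m]
cap=(hsv[...,1]<60)&(hsv[...,2]>170)
for k,s in dict(rose=(117,205),white=(177,204),red=(297,206),inky=(350,212)).items():
    for ce,st in blob(cap,s,15): print(k,ce,st[2:],np.round(hit(c,ce,.12),4))
disc=(hsv[...,1]<60)&(hsv[...,2]>70)&(hsv[...,2]<200)
P=[]
for s in [(189,119),(232,122),(274,125),(316,129)]:
    for ce,st in blob(disc,s,15): print(ce,st[2:],np.round(hit(c,ce,.023),4))
cs=r.camera('side')
for k in('white_mid','rose_mid','red_mid','inky_mid'):
    pass
cv2.imwrite('pics/crop.png',cv2.resize(cv2.cvtColor(im[85:265,90:430],cv2.COLOR_RGB2BGR),None,fx=2.3,fy=2.3,interpolation=cv2.INTER_CUBIC))
E
```

```text
rose [115.5 203.9] [ 16  17 211] [0.4595 0.2432 0.12  ]
white [175.6 203.4] [ 16  17 216] [0.462  0.1492 0.12  ]
red [296.  204.8] [ 17  16 215] [ 0.4631 -0.0404  0.12  ]
inky [351.1 211.2] [ 17  16 208] [ 0.4543 -0.1275  0.12  ]
[189.3 118.4] [  39   37 1113] [0.6437 0.157  0.023 ]
[231.5 121.7] [  38   37 1112] [0.6388 0.0772 0.023 ]
[273.6 125.1] [  38   37 1110] [ 0.6337 -0.0025  0.023 ]
[315.6 128.5] [  38   36 1107] [ 0.6285 -0.0819  0.023 ]
```

View pics/crop.png

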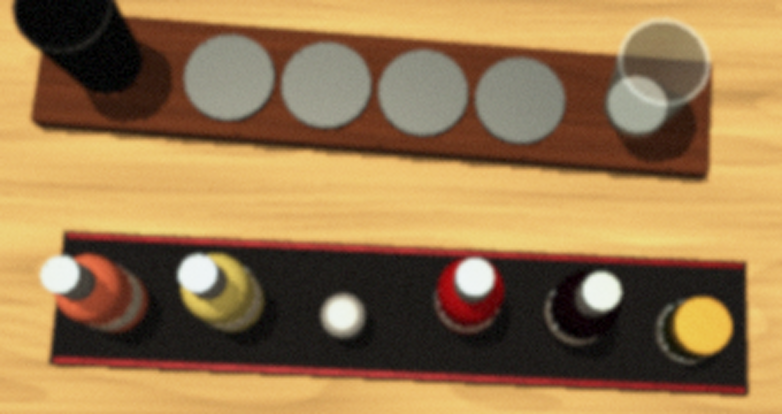

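The crop confirms the identities: rose at far left (115,204), straw (176,203), red (296,205) and inky (351,211). The white knob and yellow jar are not bottles. Coaster spacing measures 80 mm as specified.

Targets from the glass end:
- **White:** (.6285,-.082)
- **Rose:** (.6337,-.0025)
- **Red:** (.6387,.077)
- **Inky:** (.6437,.157)

I'll close the fingers across the row at yaw 1.507 and start with inky.

```bash
python3 -m pendant '{"travel":[[0.15,0.2,0],[0.3,0.4,0],[0.45,0.6,0],[0.6,0.8,0],[0.75,1,0],[0.75,1,0],[0.75,1,0],[0.75,1,0]],"rotation":[[0,0,0.07],[0,0,0.145],[0,0,0.22],[0,0,0.295],[0,0,0.37],[0,0,0.445],[0,0,0.52],[0,0,0.583]],"hand":[60,60,60,60,60,60,60,60]}' 40
python3 -m pendant '{"travel":[[0.15,0.2,0],[0.35,0.4,0],[0.55,0.6,0],[0.75,0.8,0],[0.9,1,0],[0.9,1,0]],"rotation":[[0,0,0],[0,0,0],[0,0,0],[0,0,0],[0,0,0],[0,0,0]],"hand":[60,60,60,60,60,60]}'
python3 -m pendant '{"travel":[[0.15,0.2,0],[0.3,0.4,0],[0.4,0.6,0],[0.53,0.8,0],[0.53,1,0],[0.53,1,0]],"rotation":[[0,0,0],[0,0,0],[0,0,0],[0,0,0],[0,0,0],[0,0,0]],"hand":[60,60,60,60,60,60]}'
```

```text
t: 1.7
ee_pos: [0.283, -0.4215, 0.2315]
tool_rot: [3.142, 0.0, 1.514]
force: [-0.0, -0.4, 0.0]
grip_width: 0.702
grasp_force: 0.0
t: 2.3
ee_pos: [0.3923, -0.2992, 0.2314]
tool_rot: [3.141, -0.001, 1.512]
force: [0.1, -0.7, 0.8]
grip_width: 0.7
grasp_force: 0.0
t: 2.9
ee_pos: [0.4543, -0.1801, 0.2312]
tool_rot: [-3.141, -0.001, 1.51]
force: [-0.2, 0.2, -0.5]
grip_width: 0.701
grasp_force: 0.0
```

```bash
python3 -m pendant '{"travel":[[0,0.2,0],[0,0.44,0],[0,0.44,-0.2],[0,0.44,-0.45],[0,0.44,-0.68],[0,0.44,-0.68]],"rotation":[[0,0,0],[0,0,0],[0,0,0],[0,0,0],[0,0,0],[0,0,0]],"hand":[60,60,60,60,60,60]}'
python3 - <<'E'
from h import *
pic('side','s1.png'); a=cv2.imread('pics/s1.png'); pic('top','t1.png'); b=cv2.imread('pics/t1.png')
cv2.imwrite('pics/c1.png',np.hstack([cv2.resize(a[100:400,160:460],(400,400)),cv2.resize(b[80:280,250:450],(400,400))]))
E
```

```text
t: 3.5
ee_pos: [0.4514, -0.1285, 0.146]
tool_rot: [-3.134, -0.003, 1.507]
force: [-1.0, 1.1, -1.0]
grip_width: 0.7
grasp_force: 0.0
```

View pics/c1.png

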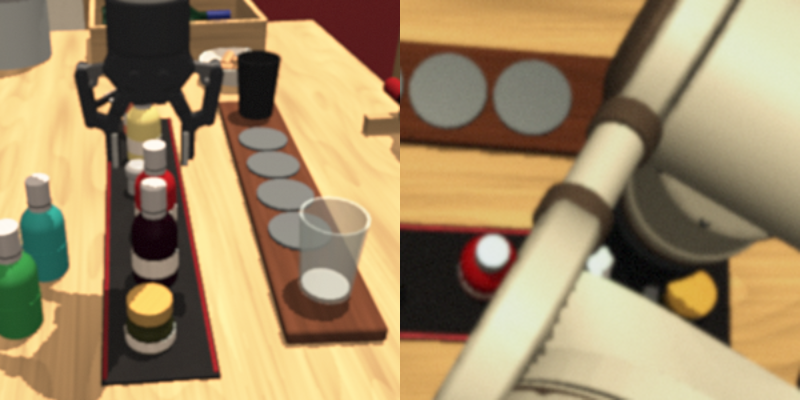

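In this picture the fingers straddle the inky cap: pads at about x=115 and 187, cap at 153. I'll descend and grip.

```bash
python3 -m pendant '{"travel":[[0,0,-0.15],[0,0,-0.33],[0,0,-0.51],[0,0,-0.51],[0,0,-0.51],[0,0,-0.51],[0,0,-0.51],[0,0,-0.51]],"rotation":[[0,0,0],[0,0,0],[0,0,0],[0,0,0],[0,0,0],[0,0,0],[0,0,0],[0,0,0]],"hand":[60,60,60,60,15,15,15,15]}' 40
python3 -m pendant '{"travel":[[0,0,0],[0,0,0],[0,0,0.1],[0,0,0.2]],"rotation":[[0,0,0],[0,0,0],[0,0,0],[0,0,0]],"hand":[15,15,15,15]}' 40
```

```text
t: 4.4
ee_pos: [0.4556, -0.1298, 0.0905]
tool_rot: [3.138, 0.002, 1.508]
force: [-1.3, -0.8, 6.9]
grip_width: 0.296
grasp_force: 40.0
t: 4.8
ee_pos: [0.4539, -0.1287, 0.1131]
tool_rot: [-3.141, -0.0, 1.508]
force: [0.1, -0.2, -1.9]
grip_width: 0.296
grasp_force: 39.5
```

Inky is held (width 25 mm, about 2 N of weight). I'll lift it, then carry it.

```bash
Z='x'; python3 -m pendant '{"travel":[[0,0,0.15],[0,0,0.35],[0,0,0.55],[0,0,0.75],[0,0,0.9],[0,0,1],[0,0,1]],"rotation":[[0,0,0],[0,0,0],[0,0,0],[0,0,0],[0,0,0],[0,0,0],[0,0,0]],"hand":[15,15,15,15,15,15,15]}'
python3 -m pendant '{"travel":[[0.1,0.1,0],[0.25,0.25,0],[0.4,0.4,0],[0.55,0.6,0],[0.7,0.8,0],[0.8,1,0]],"rotation":[[0,0,0],[0,0,0],[0,0,0],[0,0,0],[0,0,0],[0,0,0]],"hand":[15,15,15,15,15,15]}'
python3 -m pendant '{"travel":[[0.15,0.2,0],[0.3,0.4,0],[0.45,0.6,0],[0.6,0.8,0],[0.78,1,0]],"rotation":[[0,0,0],[0,0,0],[0,0,0],[0,0,0],[0,0,0]],"hand":[15,15,15,15,15]}'
python3 -m pendant '{"travel":[[0,0.2,0],[0,0.32,0],[0,0.37,0],[0,0.37,0],[0,0.37,0],[0,0.37,0]],"rotation":[[0,0,0],[0,0,0],[0,0,0],[0,0,0],[0,0,0],[0,0,0]],"hand":[15,15,15,15,15,15]}'
```

```text
t: 5.5
ee_pos: [0.4552, -0.1294, 0.2348]
tool_rot: [3.138, 0.002, 1.508]
force: [0.2, -0.6, -3.0]
grip_width: 0.294
grasp_force: 39.7
t: 6.1
ee_pos: [0.5504, -0.0077, 0.2309]
tool_rot: [-3.139, -0.001, 1.508]
force: [0.8, 0.0, -2.3]
grip_width: 0.294
grasp_force: 39.8
t: 6.6
ee_pos: [0.6435, 0.1122, 0.2307]
tool_rot: [-3.138, 0.0, 1.508]
force: [0.2, -0.6, -2.1]
grip_width: 0.29
grasp_force: 39.9
t: 7.2
ee_pos: [0.6439, 0.1544, 0.2326]
tool_rot: [3.142, 0.0, 1.507]
force: [-0.0, -1.2, -1.7]
grip_width: 0.293
grasp_force: 40.1
```

```bash
python3 -m pendant '{"travel":[[0,0.02,-0.1],[0,0.02,-0.3],[0,0.02,-0.5],[0,0.02,-0.7],[0,0.02,-0.85],[0,0.02,-0.92],[0,0.02,-0.92],[0,0.02,-0.92]],"rotation":[[0,0,0],[0,0,0],[0,0,0],[0,0,0],[0,0,0],[0,0,0],[0,0,0],[0,0,0]],"hand":[15,15,15,15,15,15,15,15]}'
python3 -m pendant '{"travel":[[0,0,-0.02],[0,0,-0.04],[0,0,-0.06],[0,0,-0.06],[0,0,-0.06]],"rotation":[[0,0,0],[0,0,0],[0,0,0],[0,0,0],[0,0,0]],"hand":[15,15,15,15,15]}'
```

```text
t: 8.0
ee_pos: [0.6445, 0.1577, 0.1229]
tool_rot: [3.14, -0.0, 1.508]
force: [0.2, 0.5, -2.6]
grip_width: 0.294
grasp_force: 40.1
t: 8.5
ee_pos: [0.6438, 0.1579, 0.1148]
tool_rot: [-3.141, 0.0, 1.508]
force: [1.1, -0.4, -1.9]
grip_width: 0.293
grasp_force: 40.1
```

```bash
python3 - <<'E'
from h import *
c=pic('side','s2.png');a=cv2.imread('pics/s2.png')
cv2.imwrite('pics/c2.png',cv2.resize(a[60:260,240:480],None,fx=2.5,fy=2.5))
E
```

```text
(no output)
```

View pics/c2.png

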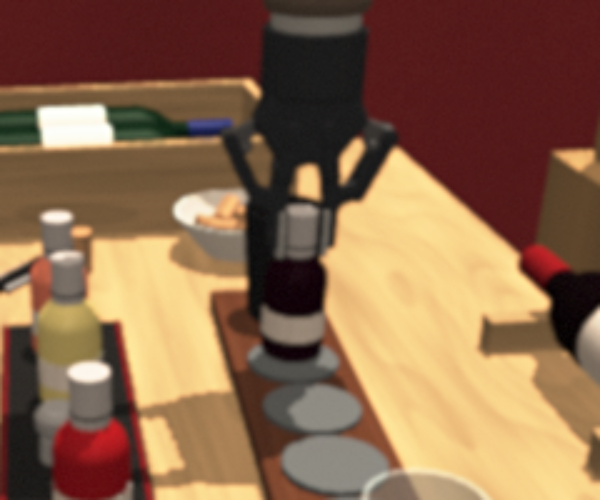

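The picture shows inky just above the last coaster by the spit cup, at about (293,350). I'll go down in small steps until contact.

```bash
python3 -m pendant '{"travel":[[0,0,-0.01],[0,0,-0.02],[0,0,-0.02],[0,0,-0.02]],"rotation":[[0,0,0],[0,0,0],[0,0,0],[0,0,0]],"hand":[15,15,15,15]}'
python3 -m pendant '{"travel":[[0,0,-0.01],[0,0,-0.02],[0,0,-0.02],[0,0,-0.02]],"rotation":[[0,0,0],[0,0,0],[0,0,0],[0,0,0]],"hand":[15,15,15,15]}'
```

```text
t: 8.95
ee_pos: [0.6439, 0.1579, 0.1124]
tool_rot: [-3.141, -0.0, 1.508]
force: [-0.1, -0.1, -1.8]
grip_width: 0.293
grasp_force: 40.1
t: 9.35
ee_pos: [0.6439, 0.1579, 0.11]
tool_rot: [-3.141, 0.0, 1.508]
force: [-0.1, -0.5, -3.6]
grip_width: 0.291
grasp_force: 40.1
```

```bash
python3 -m pendant '{"travel":[[0,0,-0.01],[0,0,-0.02],[0,0,-0.02],[0,0,-0.02]],"rotation":[[0,0,0],[0,0,0],[0,0,0],[0,0,0]],"hand":[15,15,15,15]}'

```

```text
t: 9.75
ee_pos: [0.6442, 0.158, 0.1086]
tool_rot: [3.141, -0.0, 1.508]
force: [-2.0, 0.1, 4.8]
grip_width: 0.292
grasp_force: 40.8
```

Contact felt (+4.8 N). I'll release, lift and go to red.

```bash
python3 -m pendant '{"travel":[[0,0,0],[0,0,0],[0,0,0],[0,0,0],[0,0,0.1],[0,0,0.3],[0,0,0.6],[0,0,1]],"rotation":[[0,0,0],[0,0,0],[0,0,0],[0,0,0],[0,0,0],[0,0,0],[0,0,0],[0,0,0]],"hand":[40,60,60,60,60,60,60,60]}'
python3 -m pendant '{"travel":[[-0.2,-0.2,0],[-0.5,-0.5,0],[-0.8,-0.8,0],[-1,-1,0]],"rotation":[[0,0,0],[0,0,0],[0,0,0],[0,0,0]],"hand":[60,60,60,60]}'
python3 -m pendant '{"travel":[[-0.2,-0.3,0],[-0.4,-0.5,0],[-0.5,-0.65,0],[-0.5,-0.65,-0.2],[-0.5,-0.65,-0.5],[-0.5,-0.65,-0.7],[-0.5,-0.65,-0.7],[-0.5,-0.65,-0.7]],"rotation":[[0,0,0],[0,0,0],[0,0,0],[0,0,0],[0,0,0],[0,0,0],[0,0,0],[0,0,0]],"hand":[60,60,60,60,60,60,60,60]}'
```

```text
t: 10.55
ee_pos: [0.6425, 0.1578, 0.2274]
tool_rot: [-3.137, 0.0, 1.508]
force: [2.0, 0.5, 0.3]
grip_width: 0.705
grasp_force: 0.0
t: 10.95
ee_pos: [0.5223, 0.0364, 0.2286]
tool_rot: [3.141, 0.001, 1.507]
force: [-0.8, 0.1, -0.8]
grip_width: 0.705
grasp_force: 0.0
t: 11.75
ee_pos: [0.4644, -0.0403, 0.1448]
tool_rot: [3.141, 0.0, 1.508]
force: [-0.9, -1.2, 0.4]
grip_width: 0.698
grasp_force: 0.0
```

```bash
python3 - <<'E'
from h import *
c=pic('side','s3.png');a=cv2.imread('pics/s3.png')
cv2.imwrite('pics/c3.png',cv2.resize(a[80:320,180:460],None,fx=2.2,fy=2.2))
E
```

```text
(no output)
```

View pics/c3.png

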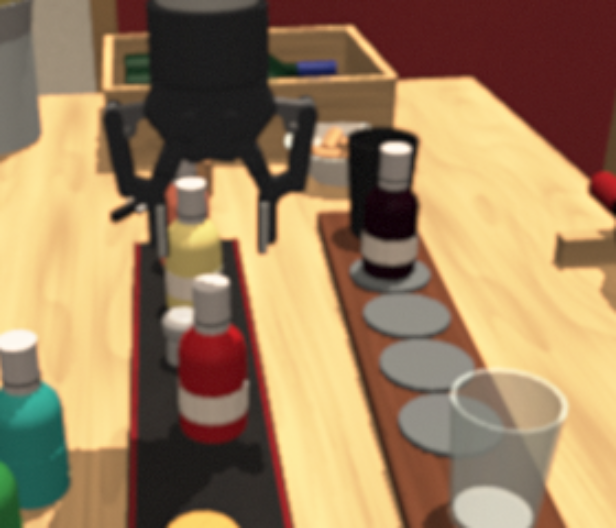

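Inky stands upright and centred on its coaster, and the fingers straddle the red cap. I'll grip and lift it.

```bash
python3 -m pendant '{"travel":[[0,0,-0.15],[0,0,-0.33],[0,0,-0.48],[0,0,-0.48],[0,0,-0.48],[0,0,-0.48],[0,0,-0.48],[0,0,-0.48]],"rotation":[[0,0,0],[0,0,0],[0,0,0],[0,0,0],[0,0,0],[0,0,0],[0,0,0],[0,0,0]],"hand":[60,60,60,60,15,15,15,15]}' 40
python3 -m pendant '{"travel":[[0,0,0],[0,0,0],[0,0,0.05],[0,0,0.2],[0,0,0.4],[0,0,0.6],[0,0,0.8],[0,0,1]],"rotation":[[0,0,0],[0,0,0],[0,0,0],[0,0,0],[0,0,0],[0,0,0],[0,0,0],[0,0,0]],"hand":[15,15,15,15,15,15,15,15]}'
python3 -m pendant '{"travel":[[0.05,0.05,0.1],[0.2,0.2,0.2],[0.4,0.4,0.2],[0.6,0.6,0.2],[0.8,0.8,0.2],[1,0.98,0.2]],"rotation":[[0,0,0],[0,0,0],[0,0,0],[0,0,0],[0,0,0],[0,0,0]],"hand":[15,15,15,15,15,15]}'
python3 -m pendant '{"travel":[[0.2,0,0],[0.36,0,0],[0.46,0,0],[0.46,0,0],[0.46,0,0],[0.46,0,0],[0.46,0,0]],"rotation":[[0,0,0],[0,0,0],[0,0,0],[0,0,0],[0,0,0],[0,0,0],[0,0,0]],"hand":[15,15,15,15,15,15,15]}'
```

```text
t: 12.6
ee_pos: [0.4649, -0.0407, 0.0884]
tool_rot: [3.14, 0.001, 1.508]
force: [-3.5, 0.4, 7.9]
grip_width: 0.29
grasp_force: 41.0
t: 13.4
ee_pos: [0.4639, -0.04, 0.2077]
tool_rot: [3.141, 0.0, 1.508]
force: [0.3, -0.7, -2.7]
grip_width: 0.292
grasp_force: 39.8
t: 14.0
ee_pos: [0.5847, 0.0794, 0.2295]
tool_rot: [-3.141, -0.0, 1.508]
force: [1.0, -0.9, -2.4]
grip_width: 0.295
grasp_force: 40.1
t: 14.7
ee_pos: [0.6386, 0.0776, 0.2301]
tool_rot: [-3.141, -0.0, 1.508]
force: [0.2, -0.3, -2.7]
grip_width: 0.293
grasp_force: 40.1
```

```bash
python3 -m pendant '{"travel":[[0,0,-0.1],[0,0,-0.3],[0,0,-0.5],[0,0,-0.7],[0,0,-0.85],[0,0,-0.94],[0,0,-0.94],[0,0,-0.94]],"rotation":[[0,0,0],[0,0,0],[0,0,0],[0,0,0],[0,0,0],[0,0,0],[0,0,0],[0,0,0]],"hand":[15,15,15,15,15,15,15,15]}'
python3 -m pendant '{"travel":[[0,0,-0.02],[0,0,-0.04],[0,0,-0.05],[0,0,-0.05],[0,0,-0.05]],"rotation":[[0,0,0],[0,0,0],[0,0,0],[0,0,0],[0,0,0]],"hand":[15,15,15,15,15]}'
```

```text
t: 15.5
ee_pos: [0.6394, 0.0774, 0.1179]
tool_rot: [3.141, 0.0, 1.508]
force: [-0.5, 0.2, -2.7]
grip_width: 0.294
grasp_force: 40.1
t: 16.0
ee_pos: [0.6391, 0.0775, 0.1114]
tool_rot: [3.142, -0.0, 1.508]
force: [0.0, 0.2, -3.1]
grip_width: 0.296
grasp_force: 40.1
```

```bash
python3 -m pendant '{"travel":[[0,0,-0.01],[0,0,-0.02],[0,0,-0.02],[0,0,-0.02]],"rotation":[[0,0,0],[0,0,0],[0,0,0],[0,0,0]],"hand":[15,15,15,15]}'
```

```text
t: 16.4
ee_pos: [0.639, 0.0775, 0.1088]
tool_rot: [-3.141, -0.0, 1.508]
force: [0.2, -0.8, -2.5]
grip_width: 0.29
grasp_force: 40.1
```

```bash
python3 -m pendant '{"travel":[[0,0,-0.01],[0,0,-0.02],[0,0,-0.02],[0,0,-0.02]],"rotation":[[0,0,0],[0,0,0],[0,0,0],[0,0,0]],"hand":[15,15,15,15]}'
```

```text
t: 16.8
ee_pos: [0.6392, 0.0775, 0.1065]
tool_rot: [3.141, 0.0, 1.508]
force: [0.9, 0.8, -2.5]
grip_width: 0.296
grasp_force: 40.4
```

```bash
python3 -m pendant '{"travel":[[0,0,-0.01],[0,0,-0.02],[0,0,-0.02],[0,0,-0.02]],"rotation":[[0,0,0],[0,0,0],[0,0,0],[0,0,0]],"hand":[15,15,15,15]}'
```

```text
t: 17.2
ee_pos: [0.6395, 0.0775, 0.1064]
tool_rot: [3.141, 0.0, 1.508]
force: [-3.9, -0.5, 8.6]
grip_width: 0.291
grasp_force: 41.8
```

```bash
python3 -m pendant '{"travel":[[0,0,0.01],[0,0,0.01],[0,0,0.01],[0,0,0.01],[0,0,0.1],[0,0,0.3],[0,0,0.6],[0,0,1]],"rotation":[[0,0,0],[0,0,0],[0,0,0],[0,0,0],[0,0,0],[0,0,0],[0,0,0],[0,0,0]],"hand":[40,60,60,60,60,60,60,60]}'
python3 -m pendant '{"travel":[[-0.2,0.1,0],[-0.5,0.3,0],[-0.8,0.45,0],[-1,0.6,0]],"rotation":[[0,0,0],[0,0,0],[0,0,0],[0,0,0]],"hand":[60,60,60,60]}'
python3 -m pendant '{"travel":[[-0.2,0,0],[-0.4,0,0],[-0.475,0,0],[-0.475,0,-0.2],[-0.475,0,-0.5],[-0.475,0,-0.66],[-0.475,0,-0.66],[-0.475,0,-0.66]],"rotation":[[0,0,0],[0,0,0],[0,0,0],[0,0,0],[0,0,0],[0,0,0],[0,0,0],[0,0,0]],"hand":[60,60,60,60,60,60,60,60]}'
```

```text
t: 18.0
ee_pos: [0.6376, 0.0775, 0.2236]
tool_rot: [-3.137, -0.0, 1.508]
force: [0.7, -0.2, 0.7]
grip_width: 0.704
grasp_force: 0.0
t: 18.4
ee_pos: [0.5172, 0.1502, 0.2249]
tool_rot: [3.141, -0.0, 1.508]
force: [0.0, -0.2, 0.2]
grip_width: 0.705
grasp_force: 0.0
t: 19.2
ee_pos: [0.4629, 0.1494, 0.1458]
tool_rot: [3.141, -0.0, 1.507]
force: [0.7, -0.4, 0.4]
grip_width: 0.701
grasp_force: 0.0
```

```bash
python3 - <<'E'
from h import *
c=pic('side','s4.png');a=cv2.imread('pics/s4.png')
cv2.imwrite('pics/c4.png',cv2.resize(a[80:320,180:460],None,fx=2.2,fy=2.2))
E
```

```text
(no output)
```

View pics/c4.png

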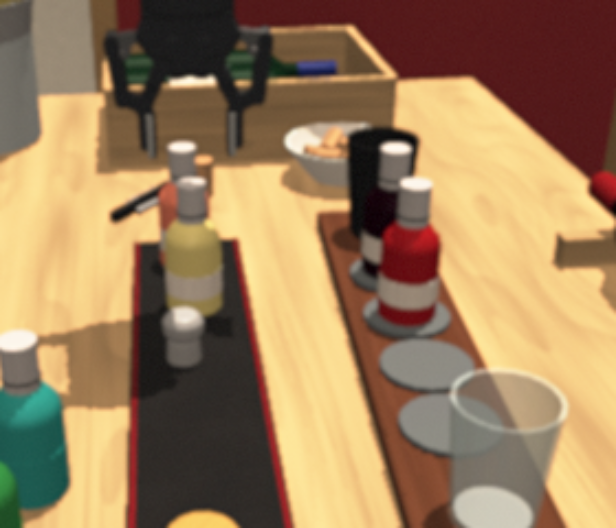

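Red is well placed, and the fingers are lined up on the white cap (192 against 191). I'll grip and carry it.

```bash
python3 -m pendant '{"travel":[[0,0,-0.15],[0,0,-0.33],[0,0,-0.48],[0,0,-0.48],[0,0,-0.48],[0,0,-0.48],[0,0,-0.48],[0,0,-0.48]],"rotation":[[0,0,0],[0,0,0],[0,0,0],[0,0,0],[0,0,0],[0,0,0],[0,0,0],[0,0,0]],"hand":[60,60,60,60,15,15,15,15]}' 40
python3 -m pendant '{"travel":[[0,0,0],[0,0,0],[0,0,0.05],[0,0,0.2],[0,0,0.4],[0,0,0.6],[0,0,0.8],[0,0,1]],"rotation":[[0,0,0],[0,0,0],[0,0,0],[0,0,0],[0,0,0],[0,0,0],[0,0,0],[0,0,0]],"hand":[15,15,15,15,15,15,15,15]}'
python3 -m pendant '{"travel":[[0.02,-0.1,0.1],[0.1,-0.3,0.2],[0.3,-0.5,0.2],[0.4,-0.7,0.2],[0.5,-0.9,0.2],[0.6,-1,0.2]],"rotation":[[0,0,0],[0,0,0],[0,0,0],[0,0,0],[0,0,0],[0,0,0]],"hand":[15,15,15,15,15,15]}'
python3 -m pendant '{"travel":[[0.2,-0.2,0],[0.4,-0.4,0],[0.6,-0.6,0],[0.7,-0.8,0],[0.785,-0.93,0],[0.785,-0.93,0],[0.785,-0.93,0],[0.785,-0.93,0]],"rotation":[[0,0,0],[0,0,0],[0,0,0],[0,0,0],[0,0,0],[0,0,0],[0,0,0],[0,0,0]],"hand":[15,15,15,15,15,15,15,15]}'
```

```text
t: 20.05
ee_pos: [0.4636, 0.1496, 0.089]
tool_rot: [3.138, -0.0, 1.508]
force: [-0.5, -0.6, 7.1]
grip_width: 0.292
grasp_force: 40.4
t: 20.85
ee_pos: [0.4615, 0.1494, 0.208]
tool_rot: [-3.141, 0.0, 1.508]
force: [-0.3, 0.3, -2.4]
grip_width: 0.292
grasp_force: 39.9
t: 21.45
ee_pos: [0.534, 0.0267, 0.2303]
tool_rot: [-3.14, 0.001, 1.506]
force: [0.5, 0.3, -2.5]
grip_width: 0.29
grasp_force: 40.1
t: 22.25
ee_pos: [0.6276, -0.0816, 0.2308]
tool_rot: [-3.14, -0.001, 1.508]
force: [-1.2, -0.2, -1.0]
grip_width: 0.292
grasp_force: 40.1
```

```bash
python3 -m pendant '{"travel":[[0.01,0,-0.1],[0.01,0,-0.3],[0.01,0,-0.5],[0.01,0,-0.7],[0.01,0,-0.85],[0.01,0,-0.95],[0.01,0,-0.98],[0.01,0,-0.98]],"rotation":[[0,0,0],[0,0,0],[0,0,0],[0,0,0],[0,0,0],[0,0,0],[0,0,0],[0,0,0]],"hand":[15,15,15,15,15,15,15,15]}'
python3 -m pendant '{"travel":[[0,0,-0.01],[0,0,-0.02],[0,0,-0.03],[0,0,-0.03],[0,0,-0.03]],"rotation":[[0,0,0],[0,0,0],[0,0,0],[0,0,0],[0,0,0]],"hand":[15,15,15,15,15]}'
```

```text
t: 23.05
ee_pos: [0.6293, -0.0818, 0.1134]
tool_rot: [-3.141, -0.0, 1.508]
force: [0.1, -0.5, -1.5]
grip_width: 0.294
grasp_force: 40.2
t: 23.55
ee_pos: [0.6296, -0.0822, 0.1103]
tool_rot: [3.141, 0.0, 1.508]
force: [0.3, 0.3, -2.1]
grip_width: 0.296
grasp_force: 40.2
```

```bash
python3 -m pendant '{"travel":[[0,0,-0.01],[0,0,-0.02],[0,0,-0.02],[0,0,-0.02]],"rotation":[[0,0,0],[0,0,0],[0,0,0],[0,0,0]],"hand":[15,15,15,15]}'
```

```text
t: 23.95
ee_pos: [0.6295, -0.0821, 0.1076]
tool_rot: [-3.141, -0.0, 1.508]
force: [-0.6, -0.4, -2.6]
grip_width: 0.293
grasp_force: 40.2
```

```bash
python3 -m pendant '{"travel":[[0,0,-0.01],[0,0,-0.015],[0,0,-0.015],[0,0,-0.015]],"rotation":[[0,0,0],[0,0,0],[0,0,0],[0,0,0]],"hand":[15,15,15,15]}'
```

```text
t: 24.35
ee_pos: [0.6298, -0.0823, 0.1072]
tool_rot: [3.141, 0.0, 1.508]
force: [-2.7, 0.7, 5.8]
grip_width: 0.294
grasp_force: 41.2
```

Contact. I'll release and go to rose.

```bash
python3 -m pendant '{"travel":[[0,0,0.01],[0,0,0.01],[0,0,0.01],[0,0,0.01],[0,0,0.1],[0,0,0.3],[0,0,0.6],[0,0,1]],"rotation":[[0,0,0],[0,0,0],[0,0,0],[0,0,0],[0,0,0],[0,0,0],[0,0,0],[0,0,0]],"hand":[40,60,60,60,60,60,60,60]}'
python3 -m pendant '{"travel":[[-0.2,0.2,0],[-0.5,0.5,0],[-0.8,0.8,0],[-0.9,1,0]],"rotation":[[0,0,0],[0,0,0],[0,0,0],[0,0,0]],"hand":[60,60,60,60]}'
python3 -m pendant '{"travel":[[-0.1,0.2,0],[-0.3,0.5,0],[-0.4,0.8,0],[-0.4,1,0]],"rotation":[[0,0,0],[0,0,0],[0,0,0],[0,0,0]],"hand":[60,60,60,60]}'
python3 -m pendant '{"travel":[[-0.1,0.3,0],[-0.12,0.6,0],[-0.12,0.71,0],[-0.12,0.71,-0.2],[-0.12,0.71,-0.5],[-0.12,0.71,-0.66],[-0.12,0.71,-0.66],[-0.12,0.71,-0.66]],"rotation":[[0,0,0],[0,0,0],[0,0,0],[0,0,0],[0,0,0],[0,0,0],[0,0,0],[0,0,0]],"hand":[60,60,60,60,60,60,60,60]}'
```

```text
t: 25.15
ee_pos: [0.6281, -0.0817, 0.2255]
tool_rot: [-3.137, -0.001, 1.508]
force: [0.3, -0.5, -0.1]
grip_width: 0.704
grasp_force: 0.0
t: 25.55
ee_pos: [0.5189, 0.0397, 0.2264]
tool_rot: [-3.141, -0.0, 1.508]
force: [0.3, 0.3, -0.6]
grip_width: 0.704
grasp_force: 0.0
t: 25.95
ee_pos: [0.4721, 0.1599, 0.2269]
tool_rot: [3.141, -0.001, 1.509]
force: [-0.2, -1.3, -0.4]
grip_width: 0.704
grasp_force: 0.0
t: 26.75
ee_pos: [0.4597, 0.2428, 0.1476]
tool_rot: [3.141, -0.0, 1.507]
force: [-0.3, -0.5, 1.3]
grip_width: 0.701
grasp_force: 0.0
```

```bash
python3 - <<'E'
from h import *
c=pic('side','s5.png');a=cv2.imread('pics/s5.png')
cv2.imwrite('pics/c5.png',cv2.resize(a[80:320,180:460],None,fx=2.2,fy=2.2))
E
```

```text
(no output)
```

View pics/c5.png

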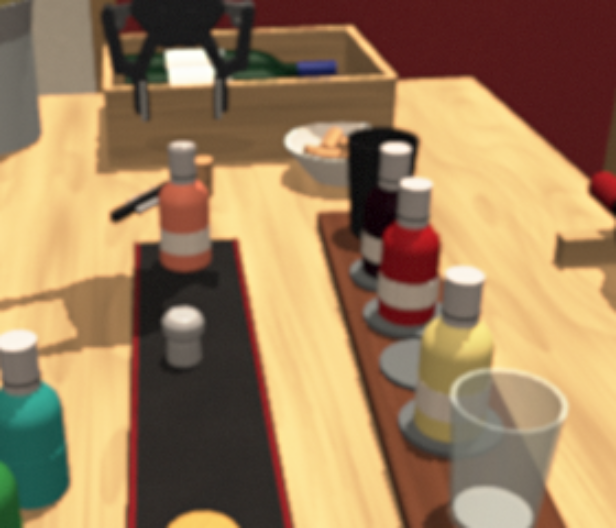

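White is well placed next to the glass, and the hand is over rose (181 against 182). I'll grip and carry it.

```bash
python3 -m pendant '{"travel":[[0,0,-0.15],[0,0,-0.33],[0,0,-0.49],[0,0,-0.49],[0,0,-0.49],[0,0,-0.49],[0,0,-0.49],[0,0,-0.49]],"rotation":[[0,0,0],[0,0,0],[0,0,0],[0,0,0],[0,0,0],[0,0,0],[0,0,0],[0,0,0]],"hand":[60,60,60,60,15,15,15,15]}' 40
python3 -m pendant '{"travel":[[0,0,0],[0,0,0],[0,0,0.05],[0,0,0.2],[0,0,0.4],[0,0,0.6],[0,0,0.8],[0,0,1]],"rotation":[[0,0,0],[0,0,0],[0,0,0],[0,0,0],[0,0,0],[0,0,0],[0,0,0],[0,0,0]],"hand":[15,15,15,15,15,15,15,15]}'
python3 -m pendant '{"travel":[[0,-0.1,0.15],[0.05,-0.3,0.3],[0.1,-0.5,0.4],[0.2,-0.7,0.4],[0.35,-0.9,0.4],[0.45,-1,0.4]],"rotation":[[0,0,0],[0,0,0],[0,0,0],[0,0,0],[0,0,0],[0,0,0]],"hand":[15,15,15,15,15,15]}'
python3 -m pendant '{"travel":[[0.2,-0.2,0],[0.4,-0.4,0],[0.6,-0.6,0],[0.8,-0.8,0],[0.95,-0.95,0],[1,-1,0],[1,-1.0,0],[1,-1.0,0]],"rotation":[[0,0,0],[0,0,0],[0,0,0],[0,0,0],[0,0,0],[0,0,0],[0,0,0],[0,0,0]],"hand":[15,15,15,15,15,15,15,15]}'
```

```text
t: 27.6
ee_pos: [0.4605, 0.2435, 0.0899]
tool_rot: [3.138, -0.001, 1.508]
force: [-1.5, 0.1, 5.8]
grip_width: 0.293
grasp_force: 39.1
t: 28.4
ee_pos: [0.4586, 0.2429, 0.2088]
tool_rot: [-3.141, 0.0, 1.508]
force: [0.1, -0.1, -2.3]
grip_width: 0.29
grasp_force: 39.5
t: 29.0
ee_pos: [0.5137, 0.1214, 0.256]
tool_rot: [3.141, 0.0, 1.506]
force: [1.2, 0.3, -2.0]
grip_width: 0.296
grasp_force: 39.7
t: 29.8
ee_pos: [0.6325, 0.0042, 0.2556]
tool_rot: [-3.14, -0.001, 1.509]
force: [0.3, 0.1, -2.1]
grip_width: 0.293
grasp_force: 39.9
```

```bash
python3 -m pendant '{"travel":[[0.01,-0.055,0],[0.01,-0.055,-0.1],[0.01,-0.055,-0.3],[0.01,-0.055,-0.5],[0.01,-0.055,-0.7],[0.01,-0.055,-0.85],[0.01,-0.055,-1],[0.01,-0.055,-1]],"rotation":[[0,0,0],[0,0,0],[0,0,0],[0,0,0],[0,0,0],[0,0,0],[0,0,0],[0,0,0]],"hand":[15,15,15,15,15,15,15,15]}'
python3 -m pendant '{"travel":[[0,0,-0.05],[0,0,-0.1],[0,0,-0.15],[0,0,-0.18],[0,0,-0.2],[0,0,-0.21],[0,0,-0.21],[0,0,-0.21]],"rotation":[[0,0,0],[0,0,0],[0,0,0],[0,0,0],[0,0,0],[0,0,0],[0,0,0],[0,0,0]],"hand":[15,15,15,15,15,15,15,15]}'
```

```text
t: 30.6
ee_pos: [0.6313, -0.0027, 0.1318]
tool_rot: [-3.134, -0.001, 1.508]
force: [-0.6, 0.7, -1.7]
grip_width: 0.289
grasp_force: 39.8
t: 31.4
ee_pos: [0.6345, -0.0036, 0.111]
tool_rot: [3.141, 0.0, 1.508]
force: [-0.7, 0.7, -3.2]
grip_width: 0.291
grasp_force: 39.9
```

```bash
python3 -m pendant '{"travel":[[0,0,-0.01],[0,0,-0.015],[0,0,-0.015],[0,0,-0.015]],"rotation":[[0,0,0],[0,0,0],[0,0,0],[0,0,0]],"hand":[15,15,15,15]}'
```

```text
t: 31.8
ee_pos: [0.6343, -0.0035, 0.1089]
tool_rot: [-3.142, 0.0, 1.508]
force: [0.4, 0.0, -2.2]
grip_width: 0.292
grasp_force: 39.9
```

```bash
python3 -m pendant '{"travel":[[0,0,-0.01],[0,0,-0.015],[0,0,-0.015],[0,0,-0.015]],"rotation":[[0,0,0],[0,0,0],[0,0,0],[0,0,0]],"hand":[15,15,15,15]}'
```

```text
t: 32.2
ee_pos: [0.6346, -0.0036, 0.108]
tool_rot: [3.141, 0.0, 1.508]
force: [-3.3, -0.2, 5.7]
grip_width: 0.292
grasp_force: 40.7
```

Contact. I'll release, retreat clear of the view and check.

```bash
python3 -m pendant '{"travel":[[0,0,0.01],[0,0,0.01],[0,0,0.01],[0,0,0.01],[0,0,0.1],[0,0,0.3],[0,0,0.6],[0,0,1]],"rotation":[[0,0,0],[0,0,0],[0,0,0],[0,0,0],[0,0,0],[0,0,0],[0,0,0],[0,0,0]],"hand":[40,60,60,60,60,60,60,60]}'
python3 -m pendant '{"travel":[[-0.2,0.1,0],[-0.5,0.4,0],[-0.8,0.7,0],[-1,1,0],[-1,1,0]],"rotation":[[0,0,0],[0,0,0],[0,0,0],[0,0,0],[0,0,0]],"hand":[60,60,60,60,60]}'
python3 -m pendant '{"travel":[[-0.2,0.3,0],[-0.4,0.6,0],[-0.6,0.9,0],[-0.8,1,0],[-0.8,1,0]],"rotation":[[0,0,0],[0,0,0],[0,0,0],[0,0,0],[0,0,0]],"hand":[60,60,60,60,60]}'
python3 -m pendant '{"travel":[[0,0.3,0],[0,0.6,0],[0,0.9,0],[0,1,0],[0,1,0],[0,1,0]],"rotation":[[0,0,0],[0,0,0],[0,0,0],[0,0,0],[0,0,0],[0,0,0]],"hand":[60,60,60,60,60,60]}'
python3 - <<'E'
from h import *
c=pic('top','t6.png');im=c['pixels'];hsv=cv2.cvtColor(im,cv2.COLOR_RGB2HSV)
n,l,s,ce=cv2.connectedComponentsWithStats(((hsv[...,1]<60)&(hsv[...,2]>170)).astype(np.uint8))
for k,t in dict(white=(.6285,-.0819),rose=(.6337,-.0025),red=(.6387,.0772),inky=(.6437,.157)).items():
    q=proj(c,[*t,.143]); i=[i for i in range(1,n) if np.hypot(*(ce[i]-q))<15 and s[i,4]>80]
    print(k,[(s[j,2:],np.round((hit(c,ce[j],.143)[:2]-t)*1000,1)) for j in i])
for k in('glass','spit_cup'):
    for m in r.mark_of('top',k)[:1]: print(k,np.round(hit(c,m['position'],.018),3))
a=cv2.imread('pics/t6.png'); pic('side','s6.png'); b=cv2.imread('pics/s6.png')
cv2.imwrite('pics/c6.png',np.hstack([cv2.resize(a[50:250,70:420],(500,286)),cv2.resize(b[100:340,200:480],(300,286))]))
E
```

```text
t: 33.0
ee_pos: [0.6329, -0.0033, 0.2267]
tool_rot: [-3.137, -0.001, 1.508]
force: [0.6, -0.1, -0.1]
grip_width: 0.703
grasp_force: 0.0
t: 33.5
ee_pos: [0.5117, 0.1201, 0.228]
tool_rot: [-3.141, -0.002, 1.513]
force: [0.6, -1.3, 0.4]
grip_width: 0.702
grasp_force: 0.0
t: 34.0
ee_pos: [0.4167, 0.2379, 0.2278]
tool_rot: [3.141, -0.0, 1.511]
force: [1.2, -0.9, 0.6]
grip_width: 0.704
grasp_force: 0.0
t: 34.6
ee_pos: [0.419, 0.3554, 0.2271]
tool_rot: [3.141, 0.001, 1.507]
force: [0.9, 0.1, -0.0]
grip_width: 0.704
grasp_force: 0.0
white [(array([ 16,  15, 195], dtype=int32), array([-0.9, -1.7]))]
rose [(array([ 16,  15, 193], dtype=int32), array([-0.6, -3.5]))]
red [(array([ 16,  16, 196], dtype=int32), array([0.1, 0.6]))]
inky [(array([ 16,  15, 192], dtype=int32), array([-0.3,  3.9]))]
glass [ 0.632 -0.178  0.018]
spit_cup [0.661 0.255 0.018]
```

View pics/c6.png

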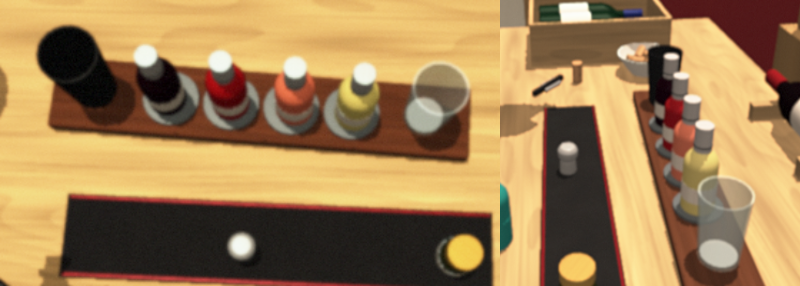

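The picture shows the right order from glass to spit cup: straw (360,95), pink (293,90), red (223,85), inky (155,80). All four are upright and within 4 mm of centre, and the glass and cup have not moved.

```bash
python3 -c "
from cell import r
print(r.sign_off())"
```

```text
the job is handed in; nothing more can be done
None
```

The job is handed in: the four bottles stand upright on their coasters in order straw, pink, red, inky from glass to spit cup, each within about 4 mm of centre in the last picture, with the glass and spit cup where they were; the sign-off returned no verdict.

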